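Push the saucer home in the bird feeder

TASK

Push the glazed blue saucer across the ledge, keeping it flat on the surface all the way, into the open front of the low wooden feeder until it rests against the sprung cork pad hidden under the green roof, midway between the two side walls. The pad is set at a different depth every day, so feel for it: press only gently, do not shove the feeder out of its place, and leave everything else on the ledge where it stands. Then let go and leave the saucer touching the pad.

Things in the scene. Friction and masses are not known exactly. Their poses are not given: they have to be found in the camera images.
- saucer: Round glazed blue saucer, loose, diameter 150 mm at the rim, 26 mm high, side wall nearly upright from 9 mm up to the rim (foot 124 mm wide), wall 5 mm thick, about 0.25 to 0.5 kg. Origin: centre of its underside, z up. It lies flat on the ledge to the left or right of the feeder's front. Pushing it takes roughly 1 to 3.5 N.
- feeder: Low wooden ground feeder, green roof, loose but heavy (1.6 kg; slips on the ledge when pushed with about 6.5 N or more). Origin: on the ledge, midway between the side walls; x points into the feeder, away from its open front, y left, z up. Side walls 14 mm thick, 58 mm high, from x = -60 to +100 mm, inner faces at y = +-100 mm. No floor: the saucer slides on the ledge all the way in.
- feeder_mouth (a point): Point on the ledge in the middle of the feeder's open front, level with the front ends of its side walls (60 mm in front of the feeder's origin); same axes as the feeder.
- roof_edge (a point): Middle of the roof's front edge, at its underside, 58 mm above the ledge, at feeder x = 0. From here the roof (10 mm thick, 240 mm wide) runs back to feeder x = 106 mm, rising to 77 mm; a wire handle 99 mm high stands on it at feeder x = 70 mm.
- pad_zone (a point): Middle of the range of the hidden cork pad (feeder x = 40 mm, 26 mm up); not the pad itself. The pad is upright, faces the front, 130 mm wide, 8 to 44 mm above the ledge. Its face is set anywhere within 25 mm before or behind this point, and cannot be read. It gives 5 mm on a soft spring (0.4 to 0.8 N, too weak to slide the saucer back), then stops hard.
- pot: Small empty terracotta flowerpot, diameter 86 mm at the rim, 82 mm high, upright; bystander on the other side of the feeder's front from the saucer. Origin: centre of its underside.
- canister: White plastic flip-top canister with green lid, diameter 76 mm, about 158 mm high, upright beside the feeder; bystander. Origin: centre of its underside.
- jar: Jar with steel cap, diameter 72 mm, 120 mm high, upright on the other side of the feeder; bystander. Origin: centre of its underside.
- scoop: Steel scoop, 200 mm long, 70 mm wide, 40 mm high, lying far to the right; bystander. Origin: on the ledge where blade and handle meet.
- brush: Small green hand brush, about 225 mm long, 45 mm wide, 41 mm high, lying bristles down far to the left; bystander. Origin: on the ledge near the middle of its length.
There are look-alikes about, which are no part of the job. There is more than one size of the saucer; the one meant has the size given above.

How it is judged:
By the outcome, as a careful person would: the job done as asked, in the order asked, and still so for the second after the job is handed in, with the robot touching nothing.
It also fails if it takes over 72 s, if anything falls off the work surface, if the arm or the gripper's body presses on something with over 40 N, if the wrist force passes 120 N, or if a joint passes its speed limit or range.

ROBOT

A 7-joint arm with a two-finger parallel gripper is mounted at the origin on the work surface. World frame = base frame: x ahead of the robot, y to its left, z up, the work surface at z = 0. Lengths are in m, angles in rad, forces in N, time in s.
With the tool pointing down it reaches from about 0.425 to 0.825 m from the base axis. Payload 3.6 kg.
Tool frame: the origin (TCP) lies between the finger pads; the fingertips stand arm.nose_length ahead of it and the grasp point (between the pads) is the TCP (arm.nose_length is the distance from the TCP to the fingertips, in m); z points along the fingers, y is the line along which they close (so a half turn about z gives the same grasp; the last joint's range is limited). The gripper opens to 93 mm and grips with 3 to 60 N. Pads are 15 mm wide; open, the fingers measure 128 mm over their backs; the gripper's body (75 mm by 188 mm) begins 65 mm behind the grasp point.
Start: joints at [-1.198, 0.615, -0.013, 1.423, 0.008, 1.103, -0.04], TCP at [0.252, 0.599, 0.238] pointing down, gripper open.
Joint ranges: [-3.12, 3.12], [-0.3, 2.06], [-1.34, 1.32], [0.26, 2.42], [-1.36, 4.5], [0.01, 1.98], [-2.84, 2.84]. Speed limits (rad/s): [2.79, 2.79, 3.14, 3.14, 3.14, 3.14, 3.14].

INTERFACE

Orientations are given as a unit quaternion [w, x, y, z].
In Python, from cell import arm gives the robot as it stands.
- The arm moves only by the tool drive_tool, never from a script. Its argument "moves" is text: rows parted by semicolons, each of 5 numbers parted by spaces: the closure, from 0 (fully open) to 1 (shut), then the shift along the tool's x, y, z in cm, then the turn about the tool's z in rad. A call has 1 to 12 rows; each row shifts and turns the commanded pose from where the row before left it, along the tool's axes as they then stand; what a row does not reach is not made up. A row lasts 1/10 s, in which the tool goes at most 50 mm and 8.59 degrees, less where a joint would pass 70% of its speed; a pose out of reach is approached as far as the arm can. A call is refused whole if a number of a shift passes 5 or a number of a turn 0.15, either way. A call with a gripper value outside its range is refused whole. The fingers move at their own pace and stop on an object; the grip force is fixed at half the most. Time passes only in rows, so rows that do not move let the fingers close. It gives the time, the measured TCP pose, the force, the opening and the grip force at its end, in the units of the state.
- arm.read_state(): the state, without advancing time (a new reading comes with each control period).
- arm.snapshot(name): name is "side" or "top"; returns a dict with "image" (480x640x3 uint8, red, green, blue), "range_z" (480x640 float32, m along the optical axis (not along the pixel's ray), 0 where there is no reading), "K" (3x3 intrinsics, pixels), "D" ([k1, k2, p1, p2, k3] as OpenCV has them; the pictures are not rectified), "extrinsics" (4x4, takes a point from camera to world coordinates). Camera axes: x right, y up, looking along -z (the intrinsics and any distortion apply to the point x, -y, -z); pixel columns grow to the right and rows downward; lengths in m; the calibration is good to about 2 mm. A picture is of the moment at which its call begins.
- arm.finish_job(): hands the job in; it is judged then, once.
The state is a dict: "time": time; "qpos": joint angles; "joint_vel": joint speeds; "tau": joint torques, N m; "eef_pos": TCP position; "ee_rot": TCP orientation; "force": force on the tool from outside, world axes, zero at the start; "ft_torque": the same for the moment, N m; "width": opening from 0.0 (shut) to 1.0 (fully open); "gripper_force": force on a finger pad.
Only numpy, scipy, OpenCV 4.12 (cv2) and the standard library are available. Lean on these libraries where they do the work, as an engineer would, in place of code of your own. Each camera call takes 0.05 s, during which the arm holds its last target. There are 200 camera calls.

## Working session

There is one attempt and no reset: what is moved stays moved. The work goes in short steps, Python scripts to look and compute and a tool call to move; the robot and the scene stay as the last step left them, time stands still between calls to the robot, and variables do not carry over. Pictures are saved under pics/ and viewed, at most 10 in all, crops included, and the job is handed in when it is done.

Besides the shell and the picture viewer there is one more tool, called after "Emit:" as a command line: name --argument value ..., lists and objects as JSON in quotes. drive_tool: Moves the arm, as the interface text tells. Its arguments: {"type":"object","properties":{"moves":{"type":"string"}},"required":["moves"]}

```bash
mkdir -p pics
cat > h.py <<'E'
import numpy as np, cv2
from cell import arm
def snap(n):
    s=arm.snapshot(n); s['n']=n; return s
def pts(s):
    h,w=s['range_z'].shape
    u,v=np.meshgrid(np.arange(w),np.arange(h))
    p=cv2.undistortPoints(np.stack([u,v],-1).reshape(-1,1,2).astype(np.float64),np.array(s['K'],float),np.array(s['D'],float)).reshape(h,w,2)
    z=s['range_z'].astype(float)
    c=np.stack([p[...,0]*z,-p[...,1]*z,-z],-1)
    E=np.array(s['extrinsics']); W=c@E[:3,:3].T+E[:3,3]
    W[z<=0]=np.nan
    return W
def save(s,name): cv2.imwrite('pics/'+name,s['image'][...,::-1])
E
python3 - <<'E'
from h import *
print(arm.read_state(), arm.nose_length)
for n in('top','side'):
    s=snap(n); save(s,n+'0.png'); print(s['K'],s['extrinsics'])
    np.savez(n+'0.npz',W=pts(s),im=s['image'])
E
```

```text
{'time': 0.0, 'qpos': array([-1.1985168 ,  0.61592509, -0.01259395,  1.42488018,  0.00811692,
        1.10337937, -0.04039978]), 'joint_vel': array([-1.50437672e-03, -1.36480106e-03, -6.51633803e-04, -8.42934726e-04,
       -1.57624211e-05, -3.29714174e-04, -1.24923189e-03]), 'tau': array([-4.45843000e-06, -4.58936191e+01,  2.09312621e-01, -1.65739971e+01,
       -6.10149326e-02,  2.05789763e-02,  2.30169871e-04]), 'eef_pos': array([0.25211266, 0.59832022, 0.23648356]), 'ee_rot': array([-2.20204264e-04,  1.98043651e-01,  9.80192378e-01, -1.25149803e-03]), 'force': array([-0.01582312, -0.06898539, -1.14650853]), 'ft_torque': array([ 0.03240392, -0.0289468 , -0.0014192 ]), 'gripper_force': 0.0, 'width': 0.9968204275424589} 0.019
[[527.66521387   0.         321.2502865 ]
 [  0.         527.66521387 245.1047308 ]
 [  0.           0.           1.        ]] [[-1.05761241e-03  9.97707625e-01 -6.76637011e-02  4.04704549e-01]
 [-9.99939691e-01 -3.15462228e-04  1.09779622e-02  2.23518736e-02]
 [ 1.09314513e-02  6.76712308e-02  9.97647787e-01  1.39849188e+00]
 [ 0.00000000e+00  0.00000000e+00  0.00000000e+00  1.00000000e+00]]
[[504.33441915   0.         317.16102108]
 [  0.         504.33441915 244.37507426]
 [  0.           0.           1.        ]] [[ 0.89859371  0.26938862 -0.34635115  0.03397854]
 [-0.4386605   0.57008443 -0.69468029 -0.94976004]
 [ 0.01031044  0.7761659   0.63044443  0.95849712]
 [ 0.          0.          0.          1.        ]]
```

View pics/top0.png

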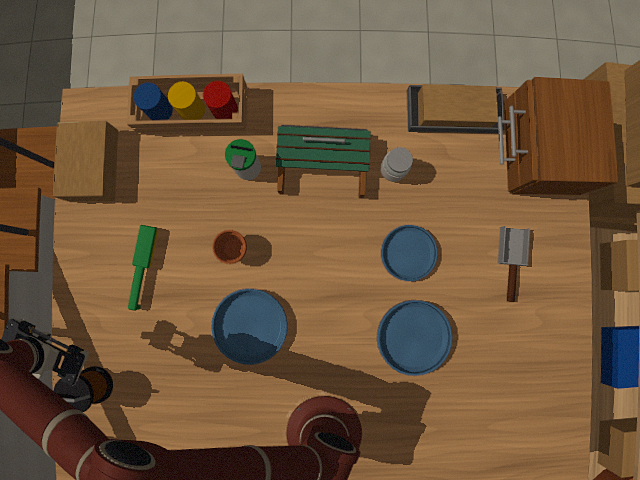

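View pics/side0.png

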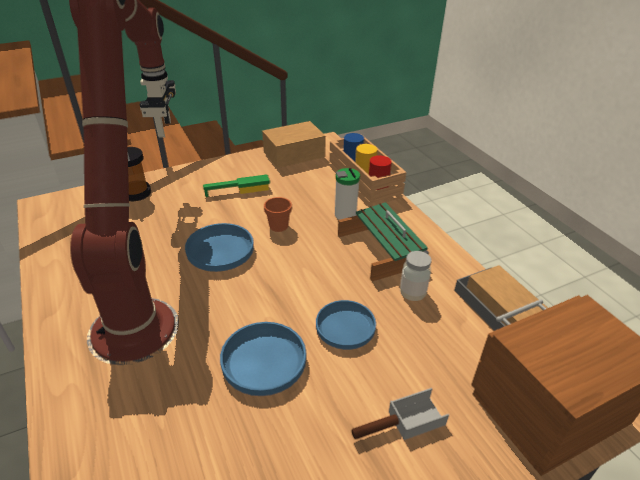

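The top view shows three blue dishes, at (410,252), (415,337) and (250,326); the first is the smallest. The feeder is at (324,150), the pot at (230,247), the jar at (397,165) and the canister at (241,155). Next I measure them.

Run:
```python
from h import *
d=np.load('top0.npz');W=d['W'];im=d['im']
hsv=cv2.cvtColor(im,cv2.COLOR_RGB2HSV)
def comps(m,lab):
    n,l,st,c=cv2.connectedComponentsWithStats(m.astype(np.uint8))
    for i in range(1,n):
        if st[i,4]<150: continue
        P=W[l==i];P=P[~np.isnan(P[:,0])]
        if len(P)<50: continue
        top=P[P[:,2]>np.percentile(P[:,2],97)-.006] 
        (cx,cy),r=cv2.minEnclosingCircle(P[(P[:,2]>.0)][:,:2].astype(np.float32))
        (tx,ty),tr=cv2.minEnclosingCircle(top[:,:2].astype(np.float32))
        print(lab,c[i].round(),st[i,4],'all',np.round([cx,cy,r],4),'top',np.round([tx,ty,tr],4),'z',np.percentile(P[:,2],[3,50,97]).round(3), 'bb',P.min(0).round(3),P.max(0).round(3))
H,S,V=hsv[...,0],hsv[...,1],hsv[...,2]
comps((H>95)&(H<125)&(S>90)&(V>40),'blue')
comps((H>50)&(H<92)&(S>60)&(V>30),'green')
z=W[...,2]
m=(z>.02)&(z<.2);m[:80]=0;m[370:]=0
comps(m,'raised')
# table z
print(np.nanmedian(z[200:300,280:370]))
# feeder roof pts
b=np.zeros(z.shape,bool);b[120:200,270:375]=1
g=b&(H>50)&(H<92)&(S>60)&(V>25)
P=W[g].astype(np.float32);r=cv2.minAreaRect(P[:,:2]);print('roof',r,cv2.boxPoints(r))
for c0,c1 in((272,290),(355,372)):
    b=np.zeros(z.shape,bool);b[172:200,c0:c1]=1
    P=W[b&(z>.045)&(z<.07)]; 
    for lo in np.arange(.6,.78,.02):
        q=P[(P[:,0]>lo)&(P[:,0]<lo+.02)]
        if len(q)>3: print(c0,lo.round(2),len(q),q[:,1].min().round(4),q[:,1].max().round(4),q[:,0].min().round(4))
```

```text
blue [151. 100.] 812 all [0.8809 0.4594 0.0511] top [0.8693 0.4499 0.0362] z [0.033 0.126 0.132] bb [0.834 0.413 0.008] [0.927 0.487 0.135]
blue [409. 253.] 2428 all [ 0.4816 -0.2234  0.0761] top [ 0.4786 -0.2233  0.0744] z [-0.001  0.005  0.026] bb [ 0.406 -0.296 -0.007] [ 0.551 -0.15   0.033]
blue [249. 326.] 4346 all [0.2873 0.1944 0.0984] top [0.287  0.1941 0.0983] z [0.    0.007 0.034] bb [ 0.192  0.098 -0.004] [0.384 0.291 0.04 ]
blue [415. 337.] 4320 all [ 0.2571 -0.2346  0.0983] top [ 0.2571 -0.2346  0.0983] z [0.    0.007 0.034] bb [ 0.161 -0.332 -0.005] [ 0.352 -0.139  0.044]
blue [620. 356.] 2242 all [0. 0. 0.] top [ 0.1048 -1.1507  0.1167] z [-0.581 -0.469 -0.456] bb [-0.007 -1.277 -0.598] [ 0.217 -1.1   -0.446]
green [324. 131.] 634 all [0.7873 0.0016 0.1178] top [0.7849 0.0016 0.1175] z [0.048 0.075 0.08 ] bb [ 0.772 -0.116  0.042] [0.81  0.119 0.083]
green [323. 143.] 780 all [0.7583 0.0025 0.119 ] top [0.7596 0.0029 0.1184] z [0.067 0.073 0.078] bb [ 0.741 -0.116  0.062] [0.78  0.122 0.101]
green [241. 153.] 567 all [0.71   0.2055 0.0374] top [0.7097 0.2055 0.037 ] z 
[... 1862 characters left out ...]
6.] 589 all [0.49   0.2407 0.0437] top [0.4899 0.2409 0.0434] z [0.025 0.064 0.084] bb [0.447 0.198 0.02 ] [0.533 0.281 0.087]
raised [247. 327.] 668 all [0.2879 0.1946 0.0996] top [0.288  0.1944 0.0989] z [0.022 0.032 0.038] bb [0.189 0.096 0.02 ] [0.386 0.294 0.04 ]
raised [416. 332.] 590 all [ 0.2569 -0.2355  0.1005] top [ 0.2573 -0.2346  0.0993] z [0.022 0.032 0.038] bb [ 0.173 -0.335  0.02 ] [ 0.354 -0.136  0.044]
-0.0011736565603791549Traceback (most recent call last):
  File "<stdin>", line 25, in <module>
cv2.error: OpenCV(4.12.0) /io/opencv/modules/imgproc/src/convhull.cpp:143: error: (-215:Assertion failed) total >= 0 && (depth == CV_32F || depth == CV_32S) in function 'convexHull'
```

Emit:
drive_tool --moves "0 0 0 0 0.14;0 0 0 0 0.14;0 0 0 0 0.14;0 0 0 0 0.14;0 0 0 0 0.14;0 0 0 0 0.14;0 0 0 0 0.14;0 0 0 0 0.14;0 0 0 0 0.14;0 0 0 0 0.14;0 0 4 0 0;0 0 4 0 0"

```text
time: 1.3
eef_pos: [0.3288, 0.5817, 0.2369]
ee_rot: [-0.0, 0.781, 0.624, -0.001]
force: [0.5, 0.8, 0.2]
width: 1.0
gripper_force: 0.0
```

Emit:
drive_tool --moves "0 0 4 0 0;0 0 4 0 0;0 0 4 0 0;0 -4.25 1 0 0;0 -4.25 1 0 0;0 -4.25 1 0 0;0 -4.25 1 0 0;0 -4.25 1 0 0;0 -4.25 1 0 0;0 -4.25 1 0 0;0 -4.25 1 0 0;0 0 0 0 0"

```text
time: 2.5
eef_pos: [0.4484, 0.1969, 0.2379]
ee_rot: [0.001, 0.786, 0.618, -0.001]
force: [0.4, -0.7, 0.6]
width: 1.001
gripper_force: 0.0
```

```bash
cat > st.py <<'E'
from h import *
from scipy.spatial.transform import Rotation as R
def st():
    s=arm.read_state();q=s['ee_rot'];M=R.from_quat([q[1],q[2],q[3],q[0]]).as_matrix()
    print('t',s['time'],'p',s['eef_pos'].round(4),'yawx',np.arctan2(M[1,0],M[0,0]).round(4),'z',M[:,2].round(3),'q7',s['qpos'][6].round(2))
    return s['eef_pos'],M
def go(x,y,z):
    p,M=st(); print('tool cm',(M.T@(np.array([x,y,z])-p)*100).round(2))
E
python3 - <<'E'
from st import *
go(.456,-.320,.237)
d=np.load('top0.npz');W=d['W'];im=d['im']
z=W[...,2]
# roof plane yaw: raised comp
b=np.zeros(z.shape,bool);b[120:200,270:375]=1
P=W[b&(z>.045)]
x,y=P[:,0],P[:,1]
# front edge: per-column min x for |y|<.09; sides: walls
L=[];
for y0 in np.arange(-.085,.09,.005):
    q=P[(abs(y-y0)<.0025)]; L.append((y0,q[:,0].min(),q[:,0].max()))
L=np.array(L);print('front',np.polyfit(L[:,0],L[:,1],1),'back',np.polyfit(L[:,0],L[:,2],1))
for lab,m in (('wall L',(y>0)),('wall R',y<0)):
    q=P[m&(x<.68)]; print(lab,q[:,0].min().round(4))
    print([( round(a,3),q[abs(q[:,0]-a)<.005][:,1].min().round(4),q[abs(q[:,0]-a)<.005][:,1].max().round(4)) for a in np.arange(.635,.68,.01)])
q=P[(x>.70)&(x<.79)]
print('ends',[(round(a,3),q[abs(q[:,0]-a)<.005][:,1].min().round(4),q[abs(q[:,0]-a)<.005][:,1].max().round(4)) for a in np.arange(.705,.79,.01)])
E
```

```text
t 2.5 p [0.4484 0.1969 0.2379] yawx 1.3314 z [-0.001 -0.004 -1.   ] q7 -0.5
tool cm [-50.04  12.99   0.29]
front [0.05136041 0.69211525] back [0.05270643 0.80653657]
wall L 0.6355
[(np.float64(0.635), np.float64(0.1081), np.float64(0.1215)), (np.float64(0.645), np.float64(0.1083), np.float64(0.1216)), (np.float64(0.655), np.float64(0.1085), np.float64(0.1215)), (np.float64(0.665), np.float64(0.1085), np.float64(0.1188)), (np.float64(0.675), np.float64(0.1063), np.float64(0.1191))]
wall R 0.6253
[(np.float64(0.635), np.float64(-0.1055), np.float64(-0.0921)), (np.float64(0.645), np.float64(-0.1057), np.float64(-0.0927)), (np.float64(0.655), np.float64(-0.1058), np.float64(-0.0932)), (np.float64(0.665), np.float64(-0.1058), np.float64(-0.0946)), (np.float64(0.675), np.float64(-0.1087), np.float64(-0.0951))]
ends [(np.float64(0.705), np.float64(-0.1158), np.float64(0.1236)), (np.float64(0.715), np.float64(-0.1129), np.float64(0.1236)), (np.float64(0.725), np.float64(-0.1129), np.float64(0.1236)), (np.float64(0.735), np.float64(-0.1152), np.float64(0.1239)), (np.float64(0.745), np.float64(-0.1154), np.float64(0.1236)), (np.float64(0.755), np.float64(-0.1154), np.float64(0.1237)), (np.float64(0.765), np.float64(-0.1162), np.float64(0.1213)), (np.float64(0.775), np.float64(-0.1178), np.float64(0.1214)), (np.float64(0.785), np.float64(-0.1186), np.float64(0.1215))]
```

Emit:
drive_tool --moves "0 -4.2 1.1 0 0;0 -4.2 1.1 0 0;0 -4.2 1.1 0 0;0 -4.2 1.1 0 0;0 -4.2 1.1 0 0;0 -4.2 1.1 0 0;0 -4.2 1.1 0 0;0 -4.2 1.1 0 0;0 -4.2 1.1 0 0;0 -4.2 1.1 0 0;0 -4.2 1 0 0;0 -4 1 0 -0.024"

```text
time: 3.7
eef_pos: [0.4618, -0.3151, 0.2372]
ee_rot: [-0.0, 0.775, 0.632, 0.0]
force: [0.4, 0.8, 0.1]
width: 1.0
gripper_force: 0.0
```

Emit:
drive_tool --moves "0 0 0 3 0;0 0 0 4 0;0 0 0 4 0;0 0 0 3 0;0 0 0 0 0;0 0 0 0 0"

```text
time: 4.3
eef_pos: [0.4619, -0.3138, 0.0977]
ee_rot: [-0.0, 0.775, 0.632, -0.0]
force: [-1.2, -0.1, -0.4]
width: 1.0
gripper_force: 0.0
```

Run:
```python
from st import *
go(.457,-.321,.031)
```

```text
t 4.3 p [ 0.4619 -0.3138  0.0977] yawx 1.3673 z [-0.  0. -1.] q7 0.7
tool cm [-0.81 -0.33  6.67]
```

Emit:
drive_tool --moves "0 -0.8 -0.3 3 0.012;0 0 0 2 0;0 0 0 1.6 0;0 0 0 0 0;0 1 0 0 0;0 1 0 0 0;0 0 0 0 0"

```text
time: 5.0
eef_pos: [0.463, -0.299, 0.0328]
ee_rot: [0.0, 0.778, 0.628, 0.001]
force: [-0.3, -0.3, 1.3]
width: 0.998
gripper_force: 0.0
```

Run:
```python
from st import *
st()
s=snap('side'); save(s,'side1.png')
```

```text
t 5.0 p [ 0.463  -0.299   0.0328] yawx 1.3587 z [ 0.002  0.001 -1.   ] q7 0.73
```

View pics/side1.png

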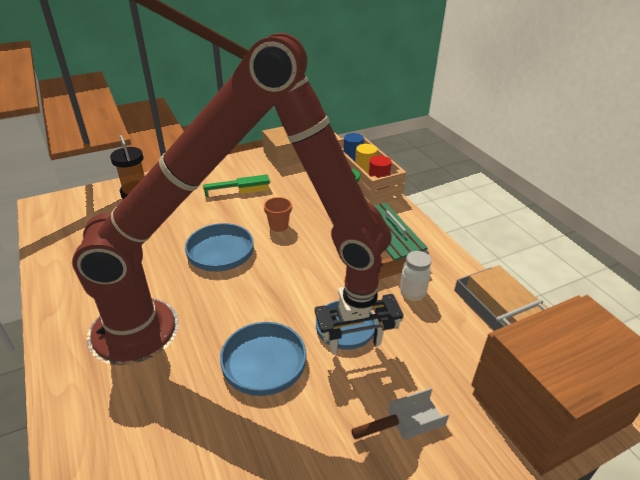

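Side view: the open fingers straddle the rear of the small saucer at about (347,325), as intended.

Emit:
drive_tool --moves "0 0.5 0 0 0;0 1 0 0 0;0 1.5 0 0 0;0 1.5 0 0 0;0 1.5 0 0 0;0 1.5 0 0 0;0 1.5 0 0 0;0 1.5 0 0 0;0 1.5 0 0 0;0 1 0 0 0;0 0.5 0 0 0;0 0 0 0 0"

```text
time: 6.25
eef_pos: [0.4906, -0.1682, 0.0317]
ee_rot: [-0.0, 0.779, 0.627, 0.0]
force: [-0.3, -2.6, 1.1]
width: 1.006
gripper_force: 1.3
```

Run:
```python
from st import *
go(.516,-.0505,.031)
s=snap('top');W=pts(s);hsv=cv2.cvtColor(s['image'],cv2.COLOR_RGB2HSV)
m=(hsv[...,0]>95)&(hsv[...,0]<125)&(hsv[...,1]>90)
m&=(W[...,0]>.38)&(W[...,0]<.72)&(abs(W[...,1])<.35)&(W[...,2]>.015)&(W[...,2]<.035)
P=W[m];A=np.c_[2*P[:,:2],np.ones(len(P))]
c=np.linalg.lstsq(A,(P[:,:2]**2).sum(1),rcond=None)[0]
print(len(P),c[:2],np.sqrt(c[2]+c[0]**2+c[1]**2)); save(s,'top2.png')
```

```text
t 6.25 p [ 0.4906 -0.1682  0.0317] yawx 1.3562 z [ 0.     0.001 -1.   ] q7 0.55
tool cm [12.04 -0.02  0.08]
199 [0.52477252 0.06645923] 0.16005717750693285
```

Emit:
drive_tool --moves "0 0.5 0 0 0;0 1 0 0 0;0 1.5 0 0 0;0 1.5 0 0 0;0 1.5 0 0 0;0 1.5 0 0 0;0 1.5 0 0 0;0 1.4 0 0 0;0 1 0 0 0;0 0.6 0 0 0;0 0 0 0 0"

```text
time: 7.4
eef_pos: [0.5155, -0.0509, 0.0314]
ee_rot: [-0.001, 0.779, 0.627, 0.0]
force: [-0.2, -0.4, 1.1]
width: 1.0
gripper_force: 0.9
```

Emit:
drive_tool --moves "0 -1.5 0 0 0;0 -4 0 0 0;0 -2 0 0 0;0 0 0 -4 0;0 0 0 -4 0;0 -4.5 0 0 0;0 -4.5 0 0 0;0 -4.5 0 0 0;0 0 0 0 0"

```text
time: 8.3
eef_pos: [0.4683, -0.2642, 0.1121]
ee_rot: [0.001, 0.783, 0.623, -0.001]
force: [0.0, -0.5, -1.2]
width: 1.0
gripper_force: 0.0
```

```bash
cat > sau.py <<'E'
from st import *
def saucer(name):
    s=snap('top');save(s,name);W=pts(s);hsv=cv2.cvtColor(s['image'],cv2.COLOR_RGB2HSV)
    m=(hsv[...,0]>95)&(hsv[...,0]<125)&(hsv[...,1]>90)
    m&=(W[...,0]>.40)&(W[...,0]<.72)&(abs(W[...,1]-.014)<.12)&(W[...,2]<.035)
    n,l,t,c=cv2.connectedComponentsWithStats(m.astype(np.uint8))
    i=1+t[1:,4].argmax(); m=l==i; P=W[m]
    r=P[P[:,2]>.015]; (x,y),R=cv2.minEnclosingCircle(r[:,:2].astype(np.float32)); print('rim',len(r),x,y,R,'all n',t[i,4],c[i])
    A=np.c_[2*r[:,:2],np.ones(len(r))];c=np.linalg.lstsq(A,(r[:,:2]**2).sum(1),rcond=None)[0]
    print('fit',c[:2],np.sqrt(c[2]+c[0]**2+c[1]**2))
E
python3 -c "
from sau import *
st();saucer('top3.png')"
```

```text
t 8.3 p [ 0.4683 -0.2642  0.1121] yawx 1.3441 z [-0.    -0.003 -1.   ] q7 0.63
rim 267 0.5326565504074097 0.014459626749157906 0.07397160679101944 all n 2431 [318.59769642 231.95886466]
fit [0.53191762 0.01414632] 0.07122833326785949
```

View pics/top3.png

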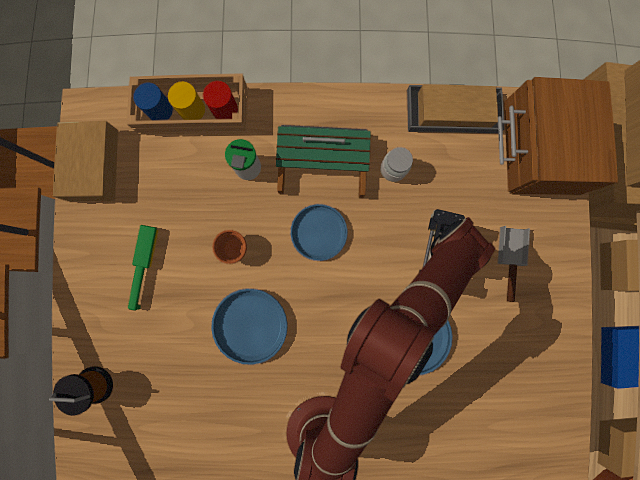

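The saucer at (319,232) sits on the feeder axis and nothing else has moved.

Emit:
drive_tool --moves "0 0 0 -2 0.14;0 0 0 -2 0.14;0 0 0 -2 0.14;0 0 0 0 0.14;0 0 0 0 0.14;0 0 0 0 0.14;0 0 0 0 0.14;0 0 0 0 0.14;0 0 0 0 0.14;0 0 0 0 0.136;0 0 0 0 0;0 0 -4 0 0"

```text
time: 9.55
eef_pos: [0.472, -0.2209, 0.172]
ee_rot: [0.002, 1.0, -0.022, 0.0]
force: [0.4, 0.5, 0.2]
width: 1.004
gripper_force: 0.0
```

Emit:
drive_tool --moves "0 -0.6 -4 0 0;0 -0.6 -4 0 0;0 -0.6 -4 0 0;0 -0.6 -4 0 0;0 -0.6 -4 0 0;0 -0.6 -3 0 0;0 -0.5 -1 0 0;0 0 0 0 0;0 0 0 0 0"

```text
time: 10.45
eef_pos: [0.4415, 0.0229, 0.1718]
ee_rot: [0.0, 1.0, -0.021, 0.0]
force: [-0.4, 0.2, 0.5]
width: 1.003
gripper_force: 0.0
```

```bash
python3 -c "
from st import *
go(.442,.019,.031)"
```

```text
t 10.45 p [0.4415 0.0229 0.1718] yawx -0.0412 z [ 0.001 -0.    -1.   ] q7 -0.98
tool cm [ 0.06  0.38 14.08]
```

Emit:
drive_tool --moves "0 0 0.4 3 0.011;0 0 0 4 0;0 0 0 4 0;0 0 0 2 0;0 0 0 1 0;0 0 0 0 0;0 0 0 0 0"

```text
time: 11.15
eef_pos: [0.4418, 0.0181, 0.032]
ee_rot: [0.0, 1.0, -0.027, 0.0]
force: [-0.1, 0.0, 0.9]
width: 1.003
gripper_force: 0.0
```

```bash
python3 -c "
from st import *
go(.466,.0177,.031)"
```

```text
t 11.15 p [0.4418 0.0181 0.032 ] yawx -0.0547 z [ 0.001 -0.001 -1.   ] q7 -0.66
tool cm [ 2.41 -0.09  0.1 ]
```

Emit:
drive_tool --moves "0 1 -0.1 0 0;0 0.8 0 0 0;0 0.6 0 0 0;0 1 0 0 0;0 1 0 0 0;0 1 0 0 0;0 1 0 0 0;0 1 0 0 0;0 1 0 0 0;0 1 0 0 0;0 0.6 0 0 0;0 0 0 0 0"

```text
time: 12.35
eef_pos: [0.5407, 0.0161, 0.0316]
ee_rot: [-0.0, 1.0, -0.026, -0.001]
force: [-3.6, -0.4, 1.9]
width: 1.0
gripper_force: 1.9
```

```bash
python3 -c "
from st import *
go(.558,.0136,.031)
s=snap('top');save(s,'top4.png');a=s['image'][100:300,200:440];cv2.imwrite('pics/c4.png',cv2.resize(a,None,fx=3,fy=3)[...,::-1])"
```

```text
t 12.35 p [0.5407 0.0161 0.0316] yawx -0.0511 z [-0.002  0.001 -1.   ] q7 -0.83
tool cm [1.74 0.16 0.05]
```

View pics/c4.png

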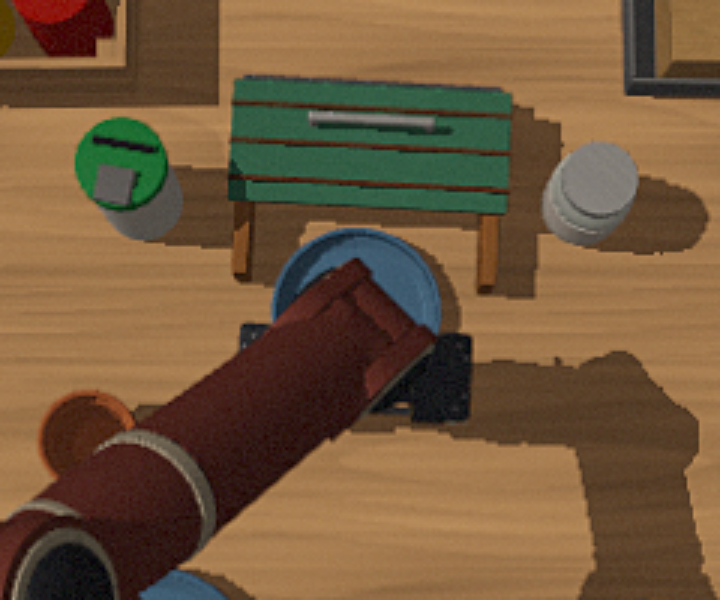

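Crop: the saucer (centre about (357,310)) enters slightly left of the middle of the walls at x=251 and x=479. I'll measure the offset.

```bash
cat > off.py <<'E'
from st import *
def off(name):
    s=snap('top');save(s,name);W=pts(s);hsv=cv2.cvtColor(s['image'],cv2.COLOR_RGB2HSV)
    m=(hsv[...,0]>95)&(hsv[...,0]<125)&(hsv[...,1]>90)&(W[...,0]>.5)&(W[...,0]<.72)&(abs(W[...,1])<.1)&(W[...,2]<.035)
    n,l,t,c=cv2.connectedComponentsWithStats(m.astype(np.uint8))
    m=np.isin(l,1+np.flatnonzero(t[1:,4]>60))
    r=W[m&(W[...,2]>.017)][:,:2]
    from scipy.optimize import least_squares
    f=least_squares(lambda c:np.hypot(*(r-c).T)-.0735,[.61,.012],loss='soft_l1',f_scale=.002)
    o=f.x[1]-(.008-.052*(f.x[0]-.645))
    print('saucer',f.x.round(4),'n',len(r),'rms',np.sqrt((f.fun**2).mean()).round(4),'lateral left mm',(o*1000).round(1),'ext y',r[:,1].min().round(4),r[:,1].max().round(4))
    # feeder check
    z=W[...,2]
    P=W[(z>.045)&(z<.11)&(W[...,0]>.6)&(W[...,0]<.83)&(abs(W[...,1])<.135)];P=P[(abs(P[:,1])>.09)&(P[:,0]<.68)]
    for sg in(1,-1):
        q=P[(sg*P[:,1]>0)];q=q[abs(q[:,0]-.65)<.01]
        if len(q):print('wall',q[:,1].min().round(4),q[:,1].max().round(4),len(q))
E
python3 -c "
from off import *
off('top5.png')"
```

```text
saucer [0.6049 0.0147] n 174 rms 0.0018 lateral left mm 4.6 ext y -0.0582 0.0867
wall 0.1083 0.1219 45
wall -0.1058 -0.0928 43
```

Emit:
drive_tool --moves "0 0.3 0.08 0 0;0 0.3 0.1 0 0;0 0.3 0.1 0 0;0 0.3 0.1 0 0;0 0.2 0.06 0 0;0 0.2 0 0 0;0 0 0 0 0"

```text
time: 13.15
eef_pos: [0.5557, 0.0113, 0.0315]
ee_rot: [-0.001, 1.0, -0.026, -0.001]
force: [-3.7, 1.4, 4.0]
width: 0.997
gripper_force: 3.0
```

```bash
python3 -c "
from off import *
st();off('top6.png')"
```

```text
t 13.15 p [0.5557 0.0113 0.0315] yawx -0.0513 z [-0.003  0.002 -1.   ] q7 -0.84
saucer [0.6199 0.0101] n 162 rms 0.0016 lateral left mm 0.7 ext y -0.0635 0.0816
wall 0.1082 0.1219 44
wall -0.1056 -0.0928 45
```

Emit:
drive_tool --moves "0 0.2 0.03 -0.05 0;0 0.2 0.03 0 0;0 0.2 0 0 0;0 0.2 0 0 0"

```text
time: 13.6
eef_pos: [0.5654, 0.0091, 0.032]
ee_rot: [0.0, 1.0, -0.026, 0.0]
force: [-1.5, 0.7, -2.3]
width: 1.002
gripper_force: 1.0
```

```bash
python3 -c "
from st import *
for i in range(3):
    print(arm.read_state()['force'].round(2)); st(); snap('top')"
```

```text
[-1.49  0.65 -2.29]
t 13.6 p [0.5654 0.0091 0.032 ] yawx -0.0522 z [ 0.    -0.001 -1.   ] q7 -0.86
[-1.06  0.67 -1.39]
t 13.65 p [0.5657 0.0091 0.0321] yawx -0.0522 z [ 0.001 -0.001 -1.   ] q7 -0.86
[-0.04  0.67 -1.51]
t 13.7 p [0.5656 0.0091 0.0321] yawx -0.0523 z [ 0.001 -0.001 -1.   ] q7 -0.86
```

Emit:
drive_tool --moves "0 0.1 0 0 0;0 0.1 0 0 0;0 0.1 0 0 0;0 0.1 0 0 0"

```text
time: 14.15
eef_pos: [0.5686, 0.009, 0.0322]
ee_rot: [0.0, 1.0, -0.026, -0.0]
force: [-2.0, 0.1, -0.5]
width: 0.996
gripper_force: 1.5
```

Emit:
drive_tool --moves "0 0.1 0 0 0;0 0.1 0 0 0;0 0.1 0 0 0"

```text
time: 14.45
eef_pos: [0.5718, 0.009, 0.0322]
ee_rot: [0.0, 1.0, -0.026, -0.0]
force: [-3.5, 0.5, -0.0]
width: 0.997
gripper_force: 1.5
```

Emit:
drive_tool --moves "0 0.1 0 0 0;0 0.1 0 0 0"

```text
time: 14.65
eef_pos: [0.5739, 0.0089, 0.0321]
ee_rot: [-0.0, 1.0, -0.026, -0.0]
force: [-3.4, -0.4, -0.1]
width: 1.002
gripper_force: 1.6
```

Emit:
drive_tool --moves "0 0.1 0 0 0;0 0.1 0 0 0"

```text
time: 14.85
eef_pos: [0.5759, 0.0088, 0.0321]
ee_rot: [-0.0, 1.0, -0.026, -0.0]
force: [-3.3, -0.2, 0.3]
width: 0.999
gripper_force: 1.6
```

Emit:
drive_tool --moves "0 0.1 0 0 0;0 0.1 0 0 0"

```text
time: 15.05
eef_pos: [0.5779, 0.0087, 0.0322]
ee_rot: [-0.0, 1.0, -0.026, -0.0]
force: [-2.8, -0.2, 1.1]
width: 0.998
gripper_force: 1.6
```

Emit:
drive_tool --moves "0 0.1 0 0 0;0 0.1 0 0 0"

```text
time: 15.25
eef_pos: [0.5799, 0.0086, 0.0321]
ee_rot: [0.0, 1.0, -0.026, -0.0]
force: [-4.3, -0.7, 1.2]
width: 1.001
gripper_force: 1.6
```

Emit:
drive_tool --moves "0 0.1 0 0 0;0 0.1 0 0 0"

```text
time: 15.45
eef_pos: [0.5819, 0.0085, 0.0321]
ee_rot: [0.0, 1.0, -0.026, -0.0]
force: [-3.4, -0.7, 1.2]
width: 1.002
gripper_force: 1.6
```

Emit:
drive_tool --moves "0 0.1 0 0 0;0 0.1 0 0 0"

```text
time: 15.65
eef_pos: [0.5839, 0.0084, 0.0322]
ee_rot: [0.0, 1.0, -0.026, -0.0]
force: [-4.1, -0.1, 1.4]
width: 0.996
gripper_force: 1.6
```

Emit:
drive_tool --moves "0 0.1 0 0 0;0 0.1 0 0 0"

```text
time: 15.85
eef_pos: [0.5859, 0.0083, 0.0321]
ee_rot: [-0.0, 1.0, -0.026, -0.0]
force: [-3.4, 0.2, 0.4]
width: 0.999
gripper_force: 1.6
```

Midway check of the lateral offset.

```bash
python3 -c "
from off import *
off('top7.png')"
```

```text
saucer [0.6486 0.007 ] n 71 rms 0.0017 lateral left mm -0.8 ext y -0.0663 0.0791
wall 0.1081 0.1219 44
wall -0.1057 -0.0927 44
```

Emit:
drive_tool --moves "0 0.1 0 0 0;0 0.1 0 0 0"

```text
time: 16.1
eef_pos: [0.5878, 0.0082, 0.0321]
ee_rot: [0.0, 1.0, -0.026, -0.0]
force: [-3.0, 0.1, -0.4]
width: 1.002
gripper_force: 1.6
```

Emit:
drive_tool --moves "0 0.1 0 0 0;0 0.1 0 0 0"

```text
time: 16.3
eef_pos: [0.5899, 0.008, 0.0321]
ee_rot: [0.0, 1.0, -0.026, -0.0]
force: [-2.3, 0.0, 1.1]
width: 1.002
gripper_force: 1.6
```

Emit:
drive_tool --moves "0 0.1 0 0 0;0 0.1 0 0 0"

```text
time: 16.5
eef_pos: [0.5919, 0.0079, 0.0322]
ee_rot: [0.0, 1.0, -0.026, -0.0]
force: [-3.0, -0.7, -0.2]
width: 0.998
gripper_force: 1.6
```

Emit:
drive_tool --moves "0 0.1 0 0 0;0 0.1 0 0 0"

```text
time: 16.7
eef_pos: [0.5939, 0.0079, 0.0322]
ee_rot: [0.0, 1.0, -0.026, -0.0]
force: [-3.0, 0.7, 0.8]
width: 0.999
gripper_force: 1.6
```

Emit:
drive_tool --moves "0 0.1 0 0 0;0 0.1 0 0 0"

```text
time: 16.9
eef_pos: [0.5959, 0.0077, 0.0322]
ee_rot: [0.0, 1.0, -0.026, -0.0]
force: [-4.0, -0.1, 1.1]
width: 0.999
gripper_force: 1.6
```

Emit:
drive_tool --moves "0 0.1 0 0 0;0 0.1 0 0 0"

```text
time: 17.1
eef_pos: [0.5979, 0.0076, 0.0321]
ee_rot: [0.0, 1.0, -0.026, -0.0]
force: [-4.1, 1.0, 1.1]
width: 1.002
gripper_force: 1.6
```

Emit:
drive_tool --moves "0 0.1 0 0 0;0 0.1 0 0 0"

```text
time: 17.3
eef_pos: [0.5999, 0.0076, 0.0321]
ee_rot: [-0.0, 1.0, -0.026, -0.0]
force: [-3.4, 0.1, 1.7]
width: 1.0
gripper_force: 1.9
```

Grip force stepped from 1.6 to 1.9, so this is probably the soft spring. I'll confirm with a smaller step.

Emit:
drive_tool --moves "0 0.05 0 0 0;0 0.05 0 0 0"

```text
time: 17.5
eef_pos: [0.6001, 0.0075, 0.0321]
ee_rot: [-0.0, 1.0, -0.026, -0.001]
force: [-6.2, 0.1, 2.9]
width: 0.999
gripper_force: 2.4
```

The tool has stopped advancing and the force has risen by about 2.7 N, so the pad has reached its hard stop, well under the feeder's slip force. Now I back straight out.

Emit:
drive_tool --moves "0 -0.1 0 0 0;0 -0.2 0 0 0;0 -0.5 0 0 0;0 -1 0 0 0;0 -2 0 0 0;0 -3 0 0 0;0 -3 0 0 0;0 -2 0 0 0;0 0 0 -3 0;0 0 0 -4 0;0 0 0 -4 0;0 0 0 0 0"

```text
time: 18.7
eef_pos: [0.486, 0.0126, 0.1465]
ee_rot: [-0.0, 1.0, -0.026, 0.005]
force: [1.7, 0.1, 0.6]
width: 0.998
gripper_force: 0.0
```

Emit:
drive_tool --moves "0 0 4 0 0;0 0 4 0 0;0 0 4 0 0;0 0 4 0 0;0 0 4 0 0;0 0 4 0 0;0 0 4 0 0;0 0 0 0 0"

```text
time: 19.5
eef_pos: [0.4662, -0.2731, 0.1426]
ee_rot: [0.003, 1.0, -0.031, 0.001]
force: [0.1, -0.7, -0.3]
width: 0.998
gripper_force: 0.0
```

```bash
python3 -c "
from off import *
st();off('top9.png')
s=snap('side');save(s,'side9.png')
a=cv2.imread('pics/top9.png');b=cv2.imread('pics/side9.png')
cv2.imwrite('pics/c9.png',np.vstack([cv2.resize(a[90:280,200:440],(480,380)),cv2.resize(b[160:330,240:480],(480,220))]))"
```

```text
t 19.5 p [ 0.4662 -0.2731  0.1426] yawx -0.0619 z [ 0.001 -0.007 -1.   ] q7 -0.47
saucer [0.6688 0.0058] n 164 rms 0.0019 lateral left mm -1.0 ext y -0.0665 0.0791
wall 0.1084 0.1214 45
wall -0.1056 -0.0926 43
```

View pics/c9.png

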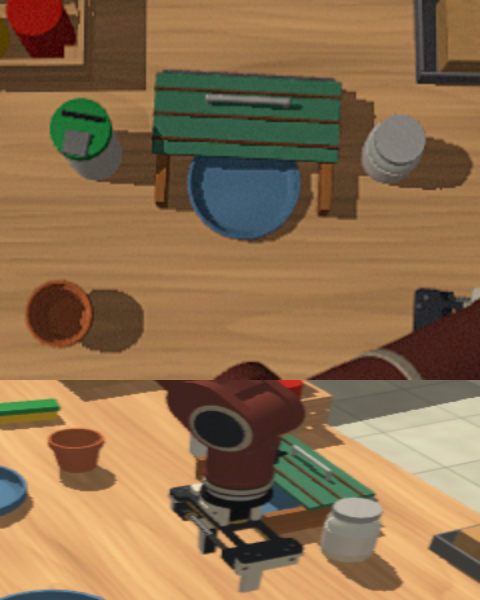

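The saucer at (245,190) sits midway between the walls under the roof. The feeder walls are unchanged and the bystanders have not moved.

```bash
python3 -c "
from cell import arm
print(arm.finish_job())"
```

```text
the job is handed in; nothing more can be done
None
```

I pushed the saucer flat into the feeder until it pressed the cork pad to its stop (felt as about 2.7 N extra force), about 1 mm off the middle, then let go; the feeder and everything else looked unmoved, and I handed the job in after about 20 s of robot time.

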